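# Clear the analyser's catch tray and hold its recessed reset

### The arm

A 6-joint arm with a two-finger parallel gripper is mounted at the origin on the work surface. World frame = base frame: x ahead of the robot, y to its left, z up, the work surface at z = 0. Lengths are in m, angles in rad, forces in N, time in s.
With the tool pointing down it reaches from about 0.425 to 0.95 m from the base axis. Payload 3.5 kg.
Tool frame: the origin (TCP) lies between the finger pads; the fingertips stand 22 mm ahead of it and the grasp point (between the pads) lies 3 mm ahead of it (ctrl.nose_length is the z of the fingertips in the tool frame, in m); z points along the fingers, y is the line along which they close (so a half turn about z gives the same grasp; the last joint's range is limited). The gripper opens to 85 mm and grips with 20 to 120 N. Pads are 22 mm wide; open, the fingers measure 114 mm over their backs; the gripper's body (76 mm by 85 mm) begins 54 mm behind the grasp point. The pads swing forward as they close: fully open they stand 13 mm farther back than shut.
Start: joints at [1.113, 0.286, 1.577, -0, 1.279, -0.15], TCP at [0.204, 0.643, 0.253] pointing down, gripper open.
Joint ranges: [-2.77, 2.77], [-0.9, 2.22], [0.21, 2.48], [-1.53, 4.67], [0.24, 2.81], [-2.84, 2.84]. Speed limits (rad/s): [2.79, 2.79, 3.14, 3.14, 3.14, 3.14].

### API

Orientations are given as a unit quaternion [x, y, z, w].
In Python, from plant import ctrl gives the robot as it stands. The module is installed in compiled form; this text tells all that it offers.
- The arm moves only by the tool send_rows, never from a script. Its argument "rows" is text: rows parted by semicolons, each of 7 numbers parted by spaces: the turn, a rotation vector about the tool's x, y, z in degrees, then the shift along the tool's x, y, z in mm, then the opening, from -1 (shut) to 1 (fully open). A call has 1 to 8 rows; each row is the pose to reach, as a shift and turn from the pose commanded when the call began, along the tool's axes at that moment; what a row does not reach only later rows make up. A row lasts 1/8 s, in which the tool goes at most 62.5 mm and 10.7 degrees, less where a joint would pass 70% of its speed; a pose out of reach is approached as far as the arm can. A call with a gripper value outside its range is refused whole. The fingers move at their own pace and stop on an object; "grip_force" is the grip in N (left out, the last holds). Time passes only in rows, so rows that repeat a pose let the fingers close. It gives the time, the measured TCP pose, the force, the opening and the grip force at its end, in the units of the state.
- ctrl.get_state(): the state, without advancing time (a new reading comes with each control period).
- ctrl.read_camera(name): name is "scene" or "top" or "wrist"; returns a dict with "color" (400x640x3 uint8, red, green, blue), "fx", "fy", "cx", "cy" (pixels), "extrinsics" (4x4, takes a point from world to camera coordinates). Camera axes: x right, y down, z forward; pixel columns grow to the right and rows downward; lengths in m; the calibration is good to about 2 mm. The wrist camera is an equidistant fisheye: a pixel r from the principal point sees the ray r / f radians off the axis. A picture is of the moment at which its call begins. There is no depth.
- ctrl.sign_off(): hands the job in; it is judged then, once.
Trained networks look in a picture, given as the dict that the camera call returned (one of the last four; its "shot" number tells which), for a name from the list of things; names that differ only in an ending like _2 or _b are one class to them, and where a whole thing is asked for, a point or a joint stands for the part that bears it (a point fixed in the world has none). Each returns a list of dicts, best first, with "p" (0 to 1); they miss things now and then, are a little off and sometimes report something else, mostly with a low value. They report only what shows in the picture. A call takes as long as a camera call. They do not tell look-alikes from the thing itself.
- ctrl.look_for(picture, target): "position" ([x, y, z] in m, in the coordinates of the camera as it stood for that picture, good to about 4 mm: the middle of the surface that is visible of it).
The state is a dict: "time": time; "qpos": joint angles; "dq": joint speeds; "joint_efforts": joint torques, N m; "eef_pos": TCP position; "tcp_rot": TCP orientation; "contact_force": force on the tool from outside, world axes, zero at the start; "wrist_torque": the same for the moment, N m; "opening": opening from 0.0 (shut) to 1.0 (fully open); "finger_force": force on a finger pad.
Only numpy, scipy, OpenCV 4.12 (cv2) and the standard library are available. Lean on these libraries where they do the work, as an engineer would, in place of code of your own. Each camera call takes 0.05 s, during which the arm holds its last target. There are 200 camera calls.

### The job

The analyser has stopped because its catch tray is full: first move both finished cartridges from the catch tray into the blue tote and let go of them there. Then take the orange-handled reset pin from the foam rack, reach its steel shaft down through the hole in the yellow square on top of the analyser, press the red reset button inside fully down and keep it there: finish while still gripping the pin and holding the button down. Do not press the button before the tray is cleared, do not ram it, and do not knock over or shift the tubes, the bottle or the jar.

Things in the scene. Friction and masses are not known exactly. Their poses are not given: they have to be found in the camera images.
- cartridge_a: Finished sealed test cartridge: a block 60 (its x) x 26 (its y) x 22 mm tall, 60 g, white with a lilac end at its +x. Lies flat in the analyser's catch tray with its long side roughly pointing at the analyser's front. Origin: centre of its underside.
- cartridge_b: The second finished cartridge, the same size, white with a red end at its +x. Lies beside the first in the catch tray, about 120 mm away. Origin: centre of its underside.
- analyser: White benchtop analyser, fixed; its case 200 (x) x 260 (y) x 100 mm high with a flat top. Its front face is at x = -100 mm of its frame and faces the robot (its own -x). The grey catch tray is joined to that front: it spans x -233 to -101 mm, y +-130 mm, with a floor 4 mm thick and low walls 4 mm thick, 22 mm high. Origin: centre of the case's underside, on the bench; z up.
- aperture (a point): Centre of the mouth of the round vertical hole, 20 mm across, in the 50 mm yellow square set in the analyser's top, 100 mm above the bench. The reset button sits in this hole, its top 22 mm below the mouth.
- reset_button (a joint): Travel of the red reset button (16 mm across) in the hole: 0 m up, 0.006 m fully down. It moves straight down on a spring: it starts to move at 2 N, fully down (a hard stop) takes 5 N, and it springs back up when let go. Too deep and narrow for the gripper's fingers.
- reset_button_top (a point): Centre of the top face of the red reset button; goes down with it.
- reset_pin: Reset pin (stylus), 50 g: an orange square handle 18 x 18 x 70 mm, and below it a steel shaft 7 mm thick and 45 mm long. It stands upright in a hole of the foam rack, its handle's foot resting on the rack's top. Origin: centre of the handle's foot, where the shaft begins; z up along the handle (handle from z = 0 to 70 mm, shaft down to z = -45 mm); x and y are square to the handle's flats.
- reset_pin_tip (a point): The tip of the reset pin's steel shaft, 45 mm below the handle's foot.
- rack: Cream foam tube rack, fixed, 200 (x) x 110 (y) x 55 mm high, with four capped tubes and, at x = 65 mm, y = 0, the reset pin in a hole 12 mm wide and 50 mm deep. Stands on the left or the right of the analyser. Origin: centre of its underside.
- tote: Blue open tote, loose, 900 g, 220 (x) x 160 (y) x 60 mm high outside, walls and floor 5 mm, empty at first. Stands on the side of the analyser where the rack is not. Origin: centre of its underside; z up.
- tube_a: Bystander: closed sample tube, 13 mm thick, 76 mm long, with a purple cap 16 mm wide, standing in the rack at x = -75, y = -33 mm of the rack's frame, its top 81 mm above the bench. Origin: centre of its foot.
- tube_b: Bystander: closed sample tube, 13 mm thick, 76 mm long, with a terracotta brown cap 16 mm wide, standing in the rack at x = -75, y = 33 mm of the rack's frame, its top 81 mm above the bench. Origin: centre of its foot.
- tube_c: Bystander: closed sample tube, 13 mm thick, 76 mm long, with a grey cap 16 mm wide, standing in the rack at x = -45, y = 0 mm of the rack's frame, its top 81 mm above the bench. Origin: centre of its foot.
- tube_d: Bystander: closed sample tube, 13 mm thick, 76 mm long, with a red with a yellow centre cap 16 mm wide, standing in the rack at x = -20, y = -33 mm of the rack's frame, its top 81 mm above the bench. Origin: centre of its foot.
- sanitiser: Bystander: clear bottle with white cap, 64 mm thick, 120 mm tall, standing on the bench beside the analyser on the left (+y). Origin: centre of its foot.
- reagent_jar: Bystander: amber jar, 60 mm thick, 70 mm tall, standing on the bench beside the analyser on the right (-y). Origin: centre of its foot.
Mind the look-alikes: they are no part of the job. What is shaped like the cartridge_b but brown or green is not meant.

How it is judged:
On the way, in this order (a step that is already met when the one before it is completed fails the run):
1. both cartridges lie in the tote, let go of (x of cartridge_a in the frame of tote between -0.1 and 0.1 m and y of cartridge_a in the frame of tote between -0.07 and 0.07 m and z of cartridge_a in the frame of tote between 0 and 0.04 m and x of cartridge_b in the frame of tote between -0.1 and 0.1 m and y of cartridge_b in the frame of tote between -0.07 and 0.07 m and z of cartridge_b in the frame of tote between 0 and 0.04 m and contact force between the fingers and cartridge_a below 0.1 N and linear speed of each of cartridge_a, cartridge_b below 0.05 m/s and contact force between the fingers and cartridge_b below 0.1 N), for 0.2 s.
2. the reset pin is held in the gripper, its shaft clear above the rack (height (world z) of reset_pin_tip above 0.065 m and contact force between the fingers and reset_pin above 3 N and contact force between reset_pin and rack below 0.05 N), for 0.1 s.
3. the gripped pin, through the hole, holds the button down (value of joint reset_button above 0.0045 m and contact force between reset_pin and reset_button above 2 N and contact force between the fingers and reset_pin above 3 N and horizontal distance between reset_pin_tip and aperture below 0.009 m and z of reset_pin_tip in the frame of analyser below 0.085 m), for 0.3 s.
At the end, for the whole second after the job is handed in: Ends holding: the fingers grip the pin (over 3 N), its tip is in the hole (within 9 mm of its axis, over 15 mm deep), presses the button with over 2 N and keeps it at least 4.5 of 6 mm down; both cartridges lie in the tote below its rim, at rest and let go of (all of step 1 and all of step 3 and contact force between each of the arm, the fingers and reset_button below 0.1 N); the arm keeps its last pose, push and grip.
It fails at once if the reset button pressed before both cartridges are in the tote (value of joint reset_button above 0.003 m and not (x of cartridge_a in the frame of tote between -0.1 and 0.1 m and y of cartridge_a in the frame of tote between -0.07 and 0.07 m and z of cartridge_a in the frame of tote between 0 and 0.04 m and x of cartridge_b in the frame of tote between -0.1 and 0.1 m and y of cartridge_b in the frame of tote between -0.07 and 0.07 m and z of cartridge_b in the frame of tote between 0 and 0.04 m)).
It fails at once if the button rammed with more than 45 N (contact force between anything else and reset_button above 45 N).
It fails at once if a tube, the bottle or the jar tipped (over 0.4 rad) or shifted by more than 40 mm (angle between any of tube_a, tube_b, tube_c, tube_d, sanitiser, reagent_jar's own z axis and vertical above 0.4 rad or distance of any of tube_a, tube_b, tube_c, tube_d, sanitiser, reagent_jar from where it was at the start of the episode above 0.04 m).
It also fails if it takes over 72 s, if anything falls off the work surface, if the arm or the gripper's body presses on something with over 40 N, if the wrist force passes 120 N, or if a joint passes its speed limit or range.

## Working session

There is one attempt and no reset: what is moved stays moved. The work goes in short steps, Python scripts to look and compute and a tool call to move; the robot and the scene stay as the last step left them, time stands still between calls to the robot, and variables do not carry over. Pictures are saved under pics/ and viewed, at most 10 in all, crops included, and the job is handed in when it is done.

Besides the shell and the picture viewer there is one more tool, called after ">>>" as name(argument=value, ...), one argument or row to a line, values as JSON. send_rows: Moves the arm, as the interface text tells. Its arguments: {"type":"object","properties":{"rows":{"type":"string"},"grip_force":{"type":"number"}},"required":["rows"]}

```bash
mkdir -p pics; cat > h.py <<'E'
import numpy as np,cv2
from plant import ctrl
from scipy.spatial.transform import Rotation as R
def cam(n): return ctrl.read_camera(n)
def save(p,f,crop=None,s=1):
    im=p["color"][...,::-1]
    if crop: x0,y0,x1,y1=crop; im=im[y0:y1,x0:x1]
    cv2.imwrite("pics/"+f,cv2.resize(im,None,fx=s,fy=s,interpolation=cv2.INTER_CUBIC))
def c2w(p,v): E=np.array(p["extrinsics"]); return E[:3,:3].T@(np.array(v)-E[:3,3])
def w2px(p,w):
    E=np.array(p["extrinsics"]); c=E[:3,:3]@np.array(w)+E[:3,3]; return np.array([p["fx"]*c[0]/c[2]+p["cx"],p["fy"]*c[1]/c[2]+p["cy"]])
def px2w(p,u,v,z):
    E=np.array(p["extrinsics"]); d=E[:3,:3].T@np.array([(u-p["cx"])/p["fx"],(v-p["cy"])/p["fy"],1]); o=-E[:3,:3].T@E[:3,3]
    return o+d*(z-o[2])/d[2]
def look(p,names):
    for n in names:
        for r in ctrl.look_for(p,n)[:4]:
            w=c2w(p,r["position"]); print(n,round(r["p"],2),w.round(3),w2px(p,w).round())
E
python3 - <<'E'
from h import *
p=cam("top"); save(p,"top0.png"); print(np.array(p["extrinsics"]).round(3),p["fx"])
look(p,["cartridge_a","analyser","reset_pin","rack","tote","sanitiser","reagent_jar","reset_button","tube_a"])
s=cam("scene"); save(s,"scene0.png")
look(s,["cartridge_a","reset_pin","tote","analyser"])
st=ctrl.get_state();print(st,ctrl.nose_length)
E
```

```text
[[-0.006 -1.    -0.012  0.009]
 [-0.98   0.008 -0.197  0.542]
 [ 0.197  0.011 -0.98   1.05 ]
 [ 0.     0.     0.     1.   ]] 459.69277048301836
cartridge_a 0.86 [0.381 0.172 0.024] [251. 265.]
cartridge_a 0.72 [ 0.521 -0.09   0.032] [359. 206.]
cartridge_a 0.65 [0.351 0.042 0.019] [306. 277.]
cartridge_a 0.62 [0.487 0.205 0.023] [239. 221.]
analyser 0.95 [ 0.601 -0.01   0.103] [326. 167.]
reset_pin 0.66 [ 0.52  -0.324  0.117] [466. 199.]
rack 0.79 [ 0.462 -0.32   0.058] [459. 228.]
rack 0.33 [ 0.519 -0.09   0.03 ] [359. 207.]
tote 0.65 [0.425 0.368 0.006] [174. 247.]
reagent_jar 0.76 [ 0.685 -0.327  0.071] [457. 135.]
reset_button 0.75 [ 0.522 -0.324  0.118] [466. 197.]
reset_button 0.57 [ 0.601 -0.013  0.104] [327. 166.]
tube_a 0.59 [ 0.379 -0.304  0.08 ] [457. 263.]
tube_a 0.59 [ 0.436 -0.365  0.083] [482. 237.]
tube_a 0.39 [ 0.408 -0.333  0.084] [469. 250.]
cartridge_a 0.8 [0.388 0.187 0.025] [410. 252.]
cartridge_a 0.73 [0.355 0.053 0.022] [391. 211.]
cartridge_a 0.63 [0.497 0.041 0.027] [340. 225.]
cartridge_a 0.62 [ 0.519 -0.083  0.029] [309. 196.]
reset_pin 0.67 [ 0.523 -0.318  0.098] [271. 124.]
tote 0.68 [0.42  0.353 0.003] [439. 318.]
analyser 0.66 [0.653 0.039 0.101] [279. 226.]
{'time': 0.75, 'qpos': array([ 1.11300544e+00,  2.86237271e-01,  1.57666495e+00, -3.74913986e-05,
        1.27862535e+00, -1.50018172e-01]), 'dq': array([-0.00154324,  0.00038317, -0.00131416,  0.00130581, -0.00020562,
       -0.00234704]), 'joint_efforts': array([ 1.16610554e-03, -4.05875623e+01, -2.92900425e+01, -5.55433041e-05,
        6.80353132e-04,  1.48868907e-05]), 'eef_pos': array([0.20447042, 0.64327834, 0.25338574]), 'tcp_rot': array([1.53274377e-01, 9.88183669e-01, 2.56788006e-05, 2.68669483e-05]), 'contact_force': array([ 0.70043864,  1.01831158, -1.34234633]), 'wrist_torque': array([-0.03141174, -0.02066272, -0.05898683]), 'finger_force': 0.0, 'opening': 0.9987640426540824} 0.022
```

View pics/top0.png

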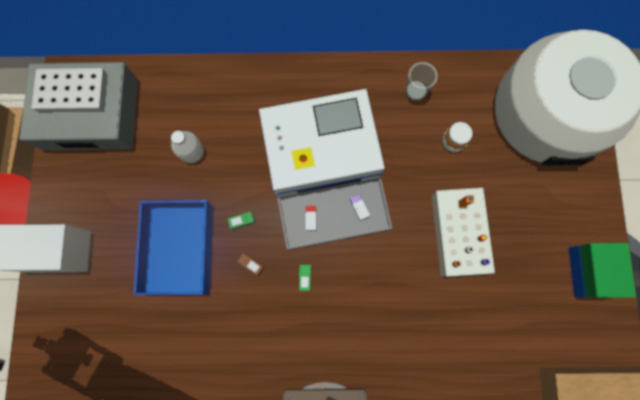

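View pics/scene0.png

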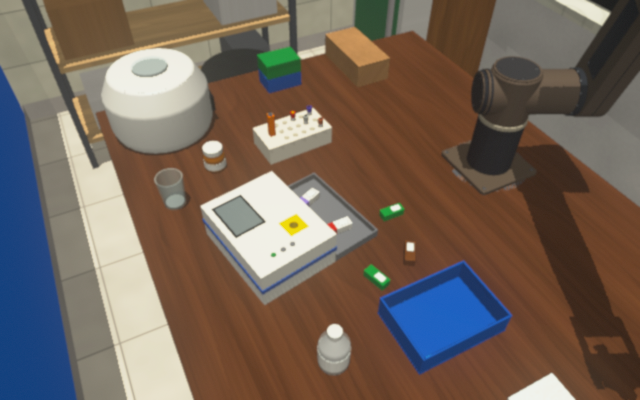

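The top view shows the tray cartridges at (360,208), lilac end, and (311,218), red end. The look-alikes are green at (240,220) and (305,277), and brown at (250,265), all on the bench outside the tray. The yellow square is at (303,158), the pin at (466,201) and the tote at (173,247). I'll confirm this in an enlarged crop and measure.

```bash
python3 - <<'E'
from h import *
p=cam("top"); im=p["color"].astype(int); r,g,b=im[...,0],im[...,1],im[...,2]
save(p,"crop1.png",(225,130,400,300),4)
hsv=cv2.cvtColor(p["color"],cv2.COLOR_RGB2HSV).astype(int)
def blob(name,m,box,z):
    x0,y0,x1,y1=box; k=np.zeros(m.shape,np.uint8); k[y0:y1,x0:x1]=m[y0:y1,x0:x1]
    n,l,s,c=cv2.connectedComponentsWithStats(k)
    i=1+np.argmax(s[1:,4]); ys,xs=np.where(l==i)
    W=np.array([px2w(p,u,v,z)[:2] for u,v in zip(xs,ys)])
    rc=cv2.minAreaRect((W*1000).astype(np.float32)); print(name,s[i,4],c[i].round(1),W.mean(0).round(4),"rect",np.round(rc[0],1),np.round(rc[1],1),round(rc[2],1))
    d=np.linalg.eigh(np.cov(W.T))[1][:,1]; print("  axis deg",np.degrees(np.arctan2(d[1],d[0])).round(1))
gray=(abs(r-g)<25)&(abs(g-b)<25)
for nm,box in(("a",(340,193,378,228)),("b",(297,200,325,236))):
    sub=im[box[1]:box[3],box[0]:box[2]]
    bg=np.median(sub.reshape(-1,3),0); m=np.abs(im-bg).sum(2)>110
    print(bg); blob(nm,m&(im.max(2)>bg.max()+35),box,.024)
blob("yellow",(r>150)&(g>120)&(b<90),(280,135,330,180),.1)
blob("tote",(b>90)&(b>r+50)&(hsv[...,1]>140),(125,190,220,305),.06)
blob("pin",(r>g+60)&(r>110),(455,185,480,215),.12)
blob("case",(r>165)&(g>165)&(b>150)&(abs(r-b)<50),(250,80,395,190),.1)
blob("rack",(r>165)&(g>150)&(b>120),(430,180,500,285),.055)
E
```

```text
[144. 145. 144.]
a 183 [360.8 208.7] [ 0.5148 -0.0939] rect [515.4 -93.7] [45.1 24.4] 24.9
  axis deg -154.1
[146. 147. 145.]
b 167 [310.5 220. ] [0.4876 0.0295] rect [487.7  29.5] [22.1 39.5] 89.8
  axis deg 179.3
yellow 291 [302.6 158.1] [0.6228 0.0452] rect [622.9  45.2] [42.9 43.2] 11.2
  axis deg 119.6
tote 5670 [174.4 248.9] [0.4172 0.3475] rect [421.5 354.4] [217.9 162.1] 0.1
  axis deg -179.4
pin 11 [466.7 200.5] [ 0.5151 -0.3241] rect [ 516.  -324.7] [4.5 9.1] 86.1
  axis deg -167.8
case 7100 [318.  142.6] [0.6609 0.009 ] rect [671.6   3.4] [201.4 261.1] 10.7
  axis deg 87.8
rack 3673 [464.2 231.8] [ 0.453  -0.3332] rect [ 454.9 -334.3] [200.8 111.1] 3.4
  axis deg -176.5
```

View pics/crop1.png

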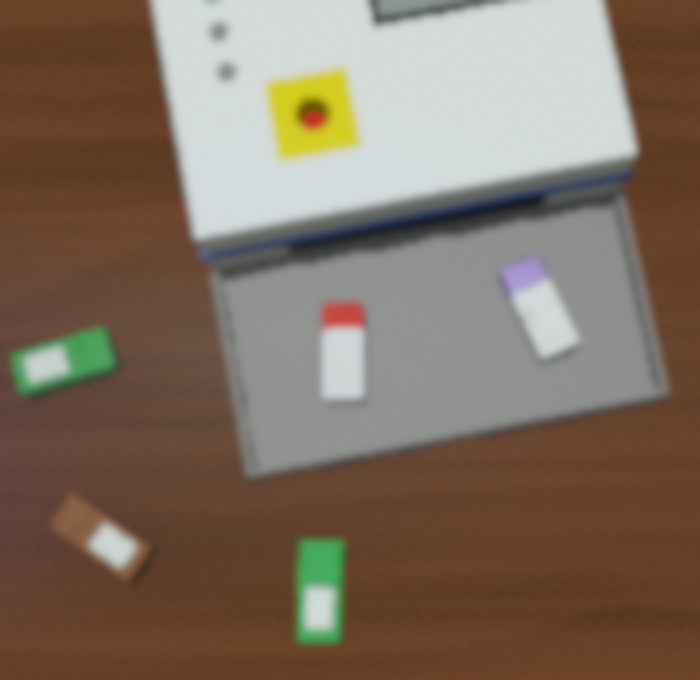

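The crop confirms it: the two white cartridges, lilac-ended (a) at top-px (360,207) and red-ended (b) at (310.5,218), lie in the grey tray. The green and brown ones are outside it. Next I'll compute positions and the first move.

```bash
cat >> h.py <<'E'
def plan(pos,yaw):
    "shift(mm) and turn(rotvec deg) in tool frame to reach pos with tool y at yaw deg (tool down)"
    s=ctrl.get_state(); T=R.from_quat(s["tcp_rot"]); y=np.radians(yaw)
    M=np.column_stack([[-np.sin(-y+0) if 0 else -np.sin(y)*-1*-1 if 0 else np.sin(y)*-1,np.cos(y),0],[np.cos(y),np.sin(y),0],[0,0,-1]])
    if np.linalg.det(M)<0: M[:,0]*=-1
    print("tcp",s["eef_pos"].round(4),"open",s["opening"].round(3),"F",s["contact_force"].round(1),"turn",(T.inv()*R.from_matrix(M)).as_rotvec(degrees=True).round(1),"shift",(T.inv().apply(np.array(pos)-s["eef_pos"])*1000).round(1))
E
sed -i 's/^    M=.*/    M=np.column_stack([[-np.sin(y),np.cos(y),0],[np.cos(y),np.sin(y),0],[0,0,-1]])/; /linalg.det(M)/d' h.py
python3 - <<'E'
from h import *
p=cam("top"); f=lambda c:(c+.5)/4-.5
for n,c,z in(("a",(540,307),.026),("b",(342,351),.026),("hole/yellow",(312.5,113.5),.1)):
    print(n,px2w(p,f(c[0])+225,f(c[1])+130,z).round(4))
w=cam("wrist"); E=np.array(w["extrinsics"]); s=ctrl.get_state()
T=R.from_quat(s["tcp_rot"]); o=-E[:3,:3].T@E[:3,3]
print("cam in tool",T.inv().apply(o-s["eef_pos"]).round(3),(T.inv().as_matrix()@E[:3,:3].T).round(2),w["fx"],w["cx"],w["cy"])
plan([.49,.031,.16],90)
E
```

```text
a [ 0.5201 -0.0911  0.026 ]
b [0.4938 0.0303 0.026 ]
hole/yellow [0.623  0.0449 0.1   ]
cam in tool [ 0.084 -0.    -0.12 ] [[ 0.   -0.95 -0.33]
 [ 1.    0.   -0.  ]
 [ 0.   -0.33  0.95]] 309.70691628693146 317.93547431470193 201.3122714762616Traceback (most recent call last):
  File "<stdin>", line 8, in <module>
  File "h.py", line 23, in plan
    print("tcp",s["eef_pos"].round(4),"open",s["opening"].round(3),"F",s["contact_force"].round(1),"turn",(T.inv()*R.from_matrix(M)).as_rotvec(degrees=True).round(1),"shift",(T.inv().apply(np.array(pos)-s["eef_pos"])*1000).round(1))
                                             ^^^^^^^^^^^^^^^^^^
AttributeError: 'float' object has no attribute 'round'
```

```bash
sed -i 's/s\["opening"\].round(3)/round(float(s["opening"]),3)/' h.py; python3 - <<'E'
from h import *
plan([.493,.030,.16],90)
E
```

```text
tcp [0.2045 0.6433 0.2534] open 0.996 F [-1.1  0.4  0.1] turn [  0.   -0.  -17.6] shift [-460.8 -497.    93.3]
```

>>> send_rows(
  rows="0 0 -10 -230 -248 46 0.2; 0 0 -17.6 -460 -497 93 0.2; 0 0 -17.6 -460 -497 93 0.2; 0 0 -17.6 -460 -497 93 0.2; 0 0 -17.6 -460 -497 93 0.2; 0 0 -17.6 -460 -497 93 0.2; 0 0 -17.6 -460 -497 93 0.2; 0 0 -17.6 -460 -497 93 0.2",
)

```text
time: 1.9
eef_pos: [0.4157, 0.1931, 0.1856]
tcp_rot: [0.0, 1.0, 0.0, 0.001]
contact_force: [1.1, 0.9, 0.4]
opening: 0.602
finger_force: 0.0
```

```bash
python3 - <<'E'
from h import *
plan([.493,.030,.16],90)
E
```

```text
tcp [0.4157 0.1931 0.1856] open 0.602 F [1.1 0.9 0.4] turn [ 0.   0.1 -0. ] shift [ -77.3 -163.1   25.7]
```

>>> send_rows(
  rows="0 0 0 -77 -163 26 0.2; 0 0 0 -77 -163 26 0.2; 0 0 0 -77 -163 26 0.2; 0 0 0 -77 -163 26 0.2; 0 0 0 -77 -163 26 0.2",
)

```text
time: 2.52
eef_pos: [0.4917, 0.032, 0.1593]
tcp_rot: [0.001, 1.0, 0.0, -0.0]
contact_force: [-0.4, -0.0, -0.0]
opening: 0.602
finger_force: 0.0
```

```bash
cat >> h.py <<'E'
def wpx2w(p,u,v,z):
    E=np.array(p["extrinsics"]); d=np.array([u-p["cx"],v-p["cy"]]); r=np.hypot(*d); t=r/p["fx"]
    d=E[:3,:3].T@np.array([*(d/max(r,1e-9)*np.sin(t)),np.cos(t)]); o=-E[:3,:3].T@E[:3,3]
    return o+d*(z-o[2])/d[2]
def wimg(p,box,z,s=0.5):
    "metric top-down view at height z; box x0,x1,y0,y1 (m), s mm/px: rows -x, cols -y; returns rgb"
    E=np.array(p["extrinsics"]); x0,x1,y0,y1=box
    X=np.arange(x1,x0,-s/1000); Y=np.arange(y1,y0,-s/1000); YY,XX=np.meshgrid(Y,X)
    c=np.stack([XX,YY,np.full_like(XX,z)],-1)@E[:3,:3].T+E[:3,3]
    r=np.hypot(c[...,0],c[...,1]); t=np.arctan2(r,c[...,2]); k=p["fx"]*t/r
    return cv2.remap(p["color"],(k*c[...,0]+p["cx"]).astype(np.float32),(k*c[...,1]+p["cy"]).astype(np.float32),cv2.INTER_CUBIC)
E
python3 - <<'E'
from h import *
p=cam("wrist"); im=wimg(p,(.38,.62,-.18,.12),.026)
# grid ticks every 20 mm, b estimate
for i in range(0,480,40): cv2.line(im,(0,i),(6,i),(255,0,0),1)
for i in range(0,600,40): cv2.line(im,(i,0),(i,6),(255,0,0),1)
def mk(x,y,yaw):
    q=cv2.boxPoints((((.12-y)*2000,(.62-x)*2000),(52,120),-yaw)).astype(int); cv2.polylines(im,[q],True,(0,160,0),1)
mk(.4938,.0303,0); mk(.5201,-.0911,24.8)
cv2.imwrite("pics/w1.png",im[...,::-1])
plan([.4938,.030,.029],90)
E
```

```text
tcp [0.4915 0.0325 0.1594] open 0.599 F [0.1 0.8 0.9] turn [ 0. -0.  0.] shift [ -2.3  -2.6 130.4]
```

View pics/w1.png

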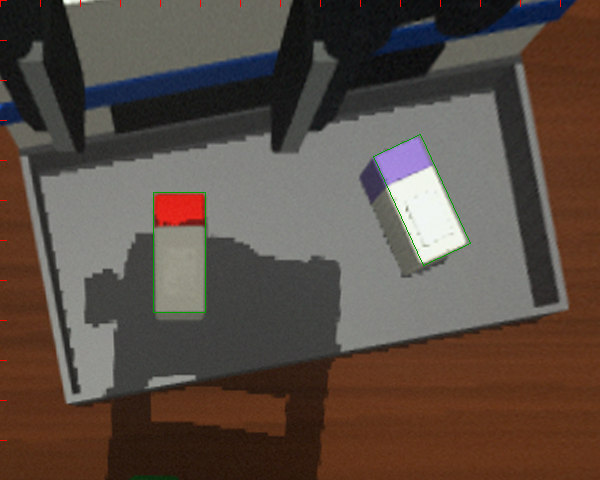

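The rectified wrist view shows b at rectified px (180,252) and a at (422,200); my measured outlines fit both to within 1–2 mm. Descending on b.

>>> send_rows(
  rows="0 0 0 -2 -2.5 60 0.2; 0 0 0 -2 -2.5 110 0.2; 0 0 0 -2 -2.5 131 0.2; 0 0 0 -2 -2.5 131 0.2; 0 0 0 -2 -2.5 131 -1; 0 0 0 -2 -2.5 131 -1; 0 0 0 -2 -2.5 131 -1; 0 0 0 -2 -2.5 131 -1",
  grip_force=40,
)

```text
time: 3.58
eef_pos: [0.4955, 0.0294, 0.0303]
tcp_rot: [0.0, 1.0, 0.0, 0.002]
contact_force: [-1.4, 2.1, 6.6]
opening: 0.295
finger_force: 40.3
```

```bash
python3 - <<'E'
from h import *
print(ctrl.get_state()["finger_force"])
plan([.47,.354,.16],90)
E
```

```text
40.26216924190521
tcp [0.4955 0.0294 0.0303] open 0.295 F [-1.4  2.1  6.6] turn [ 0.   0.2 -0. ] shift [  25.3  324.6 -129.8]
```

>>> send_rows(
  rows="0 0 0 0 0 -60 -1; 0 0 0 0 0 -120 -1; 0 0 0 12 60 -120 -1; 0 0 0 25 325 -120 -1; 0 0 0 25 325 -120 -1; 0 0 0 25 325 -120 -1; 0 0 0 25 325 -120 -1; 0 0 0 25 325 -120 -1",
)

```text
time: 4.58
eef_pos: [0.4682, 0.3574, 0.1485]
tcp_rot: [-0.002, 1.0, 0.0, 0.0]
contact_force: [-0.1, -0.8, -0.7]
opening: 0.292
finger_force: 39.7
```

>>> send_rows(
  rows="0 0 0 0 0 0 -1; 0 0 0 0 0 0 -1; 0 0 0 0 0 0 -1",
)

```text
time: 4.95
eef_pos: [0.4694, 0.3528, 0.1483]
tcp_rot: [0.001, 1.0, -0.0, -0.0]
contact_force: [0.2, -0.5, -1.4]
opening: 0.297
finger_force: 39.7
```

```bash
python3 - <<'E'
from h import *
plan([.47,.354,.036],90)
p=cam("wrist"); im=wimg(p,(.28,.58,.22,.50),.06,.6)
q=cv2.boxPoints((((.50-.3544)/.0006,(.58-.4215)/.0006),(160/.6,220/.6),0)).astype(int); cv2.polylines(im,[q],True,(0,255,0),1)
cv2.imwrite("pics/w2.png",im[...,::-1])
E
```

```text
tcp [0.4694 0.3528 0.1483] open 0.297 F [ 0.2 -0.5 -1.4] turn [-0.  -0.  -0.2] shift [ -0.6   1.2 112.3]
```

View pics/w2.png

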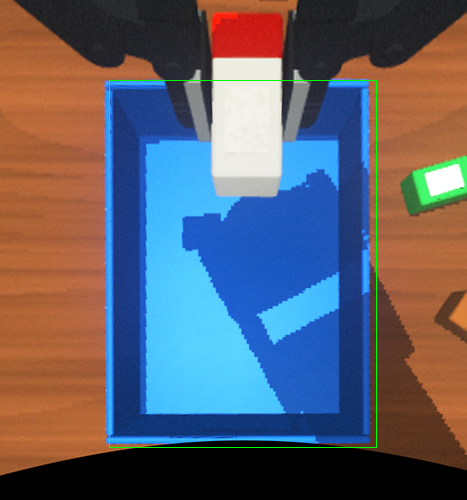

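The rectified view shows b gripped with its red end outward, above the tote at (107–369, 83–440), where the measured outline says. I'll lower it and let go.

>>> send_rows(
  rows="0 0 0 0 1 50 -1; 0 0 0 0 1 95 -1; 0 0 0 0 1 114 -1; 0 0 0 0 1 114 -1; 0 0 0 0 1 114 0.2; 0 0 0 0 1 114 0.2; 0 0 0 0 1 114 0.2; 0 0 0 0 1 60 0.2",
)

```text
time: 6.0
eef_pos: [0.4657, 0.3536, 0.0842]
tcp_rot: [0.0, 1.0, -0.003, -0.005]
contact_force: [0.1, 0.1, -0.7]
opening: 0.601
finger_force: 0.0
```

```bash
python3 - <<'E'
from h import *
plan([.5201,-.091,.15],114.8)
E
```

```text
tcp [0.4657 0.3536 0.0842] open 0.601 F [ 0.1  0.1 -0.7] turn [ -0.2  -0.6 -24.8] shift [ -54.1 -444.8  -64.1]
```

>>> send_rows(
  rows="0 0 0 0 0 -60 0.2; 0 0 -5 -10 -50 -64 0.2; 0 0 -24.8 -54 -445 -64 0.2; 0 0 -24.8 -54 -445 -64 0.2; 0 0 -24.8 -54 -445 -64 0.2; 0 0 -24.8 -54 -445 -64 0.2; 0 0 -24.8 -54 -445 -64 0.2; 0 0 -24.8 -54 -445 -64 0.2",
)

```text
time: 7.0
eef_pos: [0.5196, -0.061, 0.1531]
tcp_rot: [-0.214, 0.977, -0.0, 0.001]
contact_force: [1.5, 0.1, -0.7]
opening: 0.6
finger_force: 0.0
```

>>> send_rows(
  rows="0 0 0 0 -100 0 0.2; 0 0 0 0 0 0 0.2",
)

```text
time: 7.25
eef_pos: [0.5221, -0.0677, 0.1516]
tcp_rot: [-0.207, 0.978, -0.001, 0.0]
contact_force: [-0.1, 1.0, -0.3]
opening: 0.597
finger_force: 0.0
```

```bash
python3 - <<'E'
from h import *
plan([.5201,-.091,.029],114.8)
E
```

```text
tcp [ 0.5221 -0.0677  0.1516] open 0.597 F [-0.1  1.  -0.3] turn [-0.1  0.  -0.9] shift [ 11.3 -20.3 122.7]
```

>>> send_rows(
  rows="0 0 -0.9 11.3 -20.3 0 0.2; 0 0 -0.9 11.3 -20.3 30 0.2; 0 0 -0.9 11.3 -20.3 60 0.2; 0 0 -0.9 11.3 -20.3 60 0.2",
)

```text
time: 7.75
eef_pos: [0.5158, -0.0815, 0.0902]
tcp_rot: [-0.222, 0.975, 0.002, -0.002]
contact_force: [0.2, 0.9, -0.2]
opening: 0.601
finger_force: 0.0
```

```bash
python3 - <<'E'
from h import *
plan([.5201,-.091,.029],114.8)
E
```

```text
tcp [ 0.5158 -0.0815  0.0902] open 0.601 F [ 0.2  0.9 -0.2] turn [ 0.2 -0.2  0.9] shift [ -0.  -10.7  61.1]
```

>>> send_rows(
  rows="0 0 0.9 0 -10.5 0 0.2; 0 0 0.9 0 -10.5 0 0.2; 0 0 0.9 0 -10.5 0 0.2",
)

```text
time: 8.12
eef_pos: [0.5231, -0.0921, 0.0936]
tcp_rot: [-0.214, 0.977, -0.001, 0.001]
contact_force: [-0.0, 0.3, 0.1]
opening: 0.598
finger_force: 0.0
```

```bash
python3 - <<'E'
from h import *
plan([.5201,-.091,.029],114.8)
E
```

```text
tcp [ 0.5231 -0.0921  0.0936] open 0.598 F [-0.   0.3  0.1] turn [-0.1  0.1 -0.1] shift [ 2.4  2.4 64.6]
```

>>> send_rows(
  rows="0 0 0 2 2 35 0.2; 0 0 0 2 2 62 0.2; 0 0 0 2 2 64.5 0.2; 0 0 0 2 2 64.5 0.2; 0 0 0 2 2 64.5 -1; 0 0 0 2 2 64.5 -1; 0 0 0 2 2 64.5 -1; 0 0 0 2 2 64.5 -1",
)

```text
time: 9.12
eef_pos: [0.5209, -0.0912, 0.0294]
tcp_rot: [-0.214, 0.977, -0.001, 0.001]
contact_force: [-0.6, -0.3, 5.7]
opening: 0.292
finger_force: 40.6
```

```bash
python3 - <<'E'
from h import *
plan([.375,.356,.15],90)
E
```

```text
tcp [ 0.5209 -0.0912  0.0294] open 0.292 F [-0.6 -0.3  5.7] turn [-0.1  0.1 24.8] shift [ -55.1  466.9 -121.4]
```

>>> send_rows(
  rows="0 0 0 0 0 -60 -1; 0 0 0 0 0 -121 -1; 0 0 10 -20 60 -121 -1; 0 0 24.8 -55 467 -121 -1; 0 0 24.8 -55 467 -121 -1; 0 0 24.8 -55 467 -121 -1; 0 0 24.8 -55 467 -121 -1; 0 0 24.8 -55 467 -121 -1",
)

```text
time: 10.12
eef_pos: [0.4077, 0.2607, 0.1487]
tcp_rot: [0.0, 1.0, 0.0, 0.0]
contact_force: [-0.0, -0.3, 0.5]
opening: 0.296
finger_force: 39.8
```

```bash
python3 - <<'E'
from h import *
plan([.375,.356,.15],90)
E
```

```text
tcp [0.4077 0.2607 0.1487] open 0.296 F [-0.  -0.3  0.5] turn [ 0.  0. -0.] shift [32.8 95.3 -1.3]
```

>>> send_rows(
  rows="0 0 0 33 95 0 -1; 0 0 0 33 95 0 -1; 0 0 0 33 95 0 -1; 0 0 0 33 95 0 -1; 0 0 0 33 95 0 -1",
)

```text
time: 10.75
eef_pos: [0.3764, 0.353, 0.1486]
tcp_rot: [0.001, 1.0, -0.0, -0.0]
contact_force: [0.1, 0.5, -0.4]
opening: 0.294
finger_force: 39.8
```

```bash
python3 - <<'E'
from h import *
plan([.375,.356,.034],90)
E
```

```text
tcp [0.3764 0.353  0.1486] open 0.294 F [ 0.1  0.5 -0.4] turn [-0.  -0.  -0.1] shift [  1.4   3.1 114.6]
```

>>> send_rows(
  rows="0 0 0 1 2 50 -1; 0 0 0 1 2 95 -1; 0 0 0 1 2 114 -1; 0 0 0 1 2 114 -1; 0 0 0 1 2 114 0.2; 0 0 0 1 2 114 0.2; 0 0 0 1 2 114 0.2; 0 0 0 1 2 60 0.2",
)

```text
time: 11.75
eef_pos: [0.372, 0.354, 0.0854]
tcp_rot: [0.0, 1.0, -0.003, -0.004]
contact_force: [0.4, 0.4, 0.6]
opening: 0.598
finger_force: 0.0
```

>>> send_rows(
  rows="0 0 0 0 0 -60 0.2; 0 0 0 0 0 -120 0.2; 0 0 0 0 0 -120 0.2",
)

```text
time: 12.12
eef_pos: [0.378, 0.3581, 0.2162]
tcp_rot: [0.0, 1.0, 0.004, 0.006]
contact_force: [0.0, 0.0, 0.3]
opening: 0.601
finger_force: 0.0
```

```bash
python3 - <<'E'
from h import *
plan([.46,-.32,.25],93.4)
p=cam("top"); w=cam("wrist")
a=cv2.resize(p["color"][185:305,120:225],None,fx=3,fy=3); b=cv2.resize(p["color"][180:285,425:505],None,fx=3.4,fy=3.4)
h=max(a.shape[0],b.shape[0]); c=np.zeros((h,a.shape[1]+b.shape[1],3),np.uint8); c[:a.shape[0],:a.shape[1]]=a; c[:b.shape[0],a.shape[1]:]=b
cv2.imwrite("pics/t2.png",c[...,::-1]); look(p,["cartridge_a","reset_pin","tote"])
E
```

```text
tcp [0.378  0.3581 0.2162] open 0.601 F [0.  0.  0.3] turn [ 0.4  0.7 -3.4] shift [ -82.6 -677.8  -37.9]
cartridge_a 0.78 [0.354 0.043 0.021] [305. 276.]
cartridge_a 0.76 [0.373 0.351 0.029] [176. 268.]
cartridge_a 0.6 [0.471 0.353 0.027] [178. 228.]
cartridge_a 0.54 [0.488 0.205 0.021] [239. 220.]
reset_pin 0.49 [ 0.52  -0.324  0.114] [466. 199.]
tote 0.78 [0.438 0.353 0.003] [180. 242.]
```

View pics/t2.png

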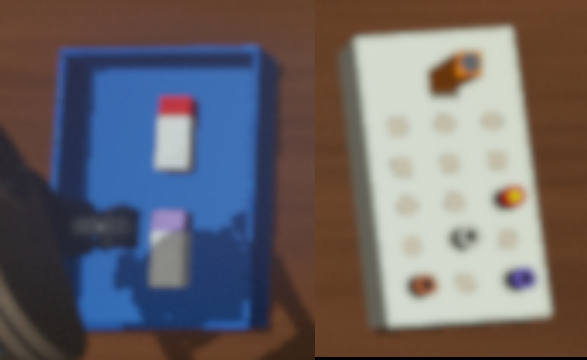

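Both cartridges lie in the tote: red-ended at crop px (175,135), lilac-ended at (170,250). In the right half, the orange pin stands at the rack's far end, crop (468,65), with the tubes behind it. Next I'll go above the pin.

>>> send_rows(
  rows="0 0 0 0 -50 -40 0.2; 0 0 -3.4 -115 -678 -44 0.2; 0 0 -3.4 -115 -678 -44 0.2; 0 0 -3.4 -115 -678 -44 0.2; 0 0 -3.4 -115 -678 -44 0.2; 0 0 -3.4 -115 -678 -44 0.2; 0 0 -3.4 -115 -678 -44 0.2; 0 0 -3.4 -115 -678 -44 0.2",
)

```text
time: 13.38
eef_pos: [0.4528, -0.1249, 0.2495]
tcp_rot: [-0.029, 1.0, 0.001, -0.001]
contact_force: [2.2, -0.0, 0.6]
opening: 0.6
finger_force: 0.0
```

```bash
python3 - <<'E'
from h import *
plan([.49,-.32,.25],93.4)
E
```

```text
tcp [ 0.4528 -0.1249  0.2495] open 0.6 F [ 2.2 -0.   0.6] turn [ 0.1 -0.1 -0.1] shift [ -25.8 -196.9   -0.9]
```

>>> send_rows(
  rows="0 0 0 -26 -190 0 0.2; 0 0 0 -26 -190 0 0.2; 0 0 0 -26 -190 0 0.2; 0 0 0 -26 -190 0 0.2; 0 0 0 -26 -190 0 0.2; 0 0 0 -26 -190 0 0.2; 0 0 0 -26 -190 0 0.2",
)

```text
time: 14.25
eef_pos: [0.4906, -0.3099, 0.2514]
tcp_rot: [-0.03, 1.0, 0.0, 0.0]
contact_force: [0.2, 0.6, 1.0]
opening: 0.6
finger_force: 0.0
```

```bash
python3 - <<'E'
from h import *
plan([.49,-.32,.25],93.4)
p=cam("wrist")
for r in ctrl.look_for(p,"reset_pin")[:2]: print(r["p"],c2w(p,r["position"]).round(4))
a=wimg(p,(.47,.57,-.38,-.27),.125,.25); b=wimg(p,(.34,.58,-.42,-.25),.055,.6)
print(a.shape,b.shape)
c=np.zeros((400,a.shape[1]+b.shape[1]+5,3),np.uint8); c[:a.shape[0],:a.shape[1]]=a; c[:b.shape[0],a.shape[1]+5:]=b
cv2.imwrite("pics/w3.png",c[...,::-1])
E
```

```text
tcp [ 0.4906 -0.3099  0.2514] open 0.6 F [0.2 0.6 1. ] turn [0.  0.  0.1] shift [  1.2 -10.1   1.4]
0.82 [ 0.5131 -0.3305  0.1185]
(400, 440, 3) (400, 284, 3)
```

View pics/w3.png

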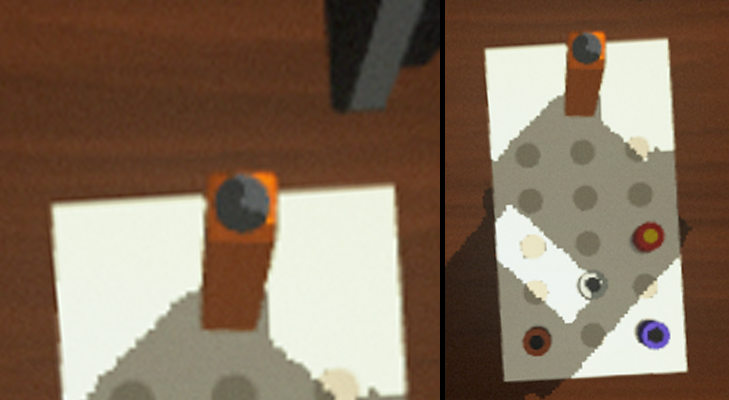

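The rectified wrist view shows the orange pin's top at px (242,206), giving (0.519,-0.331) at z=0.125. That agrees with the rack-derived spot (0.520,-0.330), with yaw about 3.4°. Approaching.

```bash
python3 - <<'E'
from h import *
plan([.519,-.331,.165],93.4)
E
```

```text
tcp [ 0.4907 -0.3103  0.2516] open 0.597 F [ 0.2  0.8 -0.3] turn [-0.  0.  0.] shift [-27.  -22.3  86.6]
```

>>> send_rows(
  rows="0 0 0 -27 -22 0 0.2; 0 0 0 -27 -22 50 0.2; 0 0 0 -27 -22 86 0.2; 0 0 0 -27 -22 86 0.2; 0 0 0 -27 -22 86 0.2",
  grip_force=80,
)

```text
time: 14.98
eef_pos: [0.5196, -0.3321, 0.1672]
tcp_rot: [-0.03, 1.0, -0.001, 0.001]
contact_force: [0.2, -0.4, 1.2]
opening: 0.599
finger_force: 0.0
```

```bash
python3 - <<'E'
from h import *
plan([.519,-.331,.1],93.4)
E
```

```text
tcp [ 0.5196 -0.3321  0.1672] open 0.599 F [ 0.2 -0.4  1.2] turn [-0.1  0.1 -0. ] shift [ 0.6  1.2 67.2]
```

>>> send_rows(
  rows="0 0 0 0.5 1 40 0.2; 0 0 0 0.5 1 66 0.2; 0 0 0 0.5 1 66 0.2; 0 0 0 0.5 1 66 -1; 0 0 0 0.5 1 66 -1; 0 0 0 0.5 1 66 -1; 0 0 0 0.5 1 66 -1; 0 0 0 0.5 1 66 -1",
)

```text
time: 15.98
eef_pos: [0.5195, -0.3319, 0.1021]
tcp_rot: [-0.029, 1.0, -0.002, 0.002]
contact_force: [-0.3, 0.3, 6.5]
opening: 0.198
finger_force: 78.0
```

>>> send_rows(
  rows="0 0 0 0 0 -20 -1; 0 0 0 0 0 -60 -1; 0 0 0 0 0 -110 -1; 0 0 0 0 0 -110 -1",
)

```text
time: 16.48
eef_pos: [0.5205, -0.3326, 0.2164]
tcp_rot: [-0.029, 1.0, -0.004, 0.004]
contact_force: [0.2, -0.3, -0.8]
opening: 0.202
finger_force: 78.4
```

```bash
python3 - <<'E'
from h import *
print(ctrl.get_state()["finger_force"])
plan([.58,.03,.225],93.4)
E
```

```text
78.39769005775452
tcp [ 0.5205 -0.3326  0.2164] open 0.202 F [ 0.2 -0.3 -0.8] turn [-0.5  0.5 -0. ] shift [-80.8 358.4 -10.9]
```

>>> send_rows(
  rows="0 0 0 0 30 -10 -1; 0 0 0 -80 358 -14 -1; 0 0 0 -80 358 -14 -1; 0 0 0 -80 358 -14 -1; 0 0 0 -80 358 -14 -1; 0 0 0 -80 358 -14 -1; 0 0 0 -80 358 -14 -1; 0 0 0 -80 358 -14 -1",
)

```text
time: 17.48
eef_pos: [0.5764, 0.0333, 0.2225]
tcp_rot: [-0.031, 1.0, 0.0, -0.001]
contact_force: [0.4, -0.5, -1.0]
opening: 0.2
finger_force: 78.4
```

>>> send_rows(
  rows="0 0 0 0 0 0 -1; 0 0 0 0 0 0 -1; 0 0 0 0 0 0 -1",
)

```text
time: 17.85
eef_pos: [0.577, 0.0303, 0.2232]
tcp_rot: [-0.028, 1.0, -0.0, -0.0]
contact_force: [0.2, -0.3, -0.2]
opening: 0.205
finger_force: 78.4
```

```bash
python3 - <<'E'
from h import *
plan([.623,.045,.215],93.4)
p=cam("wrist"); s=ctrl.get_state()
print(p["shot"])
a=wimg(p,(.50,.70,-.06,.14),.1,.5)
def fish(w):
    E=np.array(p["extrinsics"]); c=E[:3,:3]@np.array(w)+E[:3,3]; r=np.hypot(c[0],c[1]); k=p["fx"]*np.arctan2(r,c[2])/r
    return k*c[0]+p["cx"],k*c[1]+p["cy"]
T=R.from_quat(s["tcp_rot"]); tip=s["eef_pos"]+T.apply([0,0,.092]); ft=s["eef_pos"]+T.apply([0,0,.047])
print("tip px",fish(tip),"foot",fish(ft),"hole",fish([.623,.045,.1]),tip)
im=a.copy(); m=(a[...,0]>140)&(a[...,1]>110)&(a[...,2]<90)
n,l,st,c=cv2.connectedComponentsWithStats(m.astype(np.uint8)); i=1+np.argmax(st[1:,4]); print("yellow bbox",st[i])
u,v=map(int,fish(tip)); cr=p["color"][max(0,v-120):v+80,u-110:u+110]; cr=cv2.resize(cr,None,fx=1.8,fy=1.8)
o=np.zeros((400,405+cr.shape[1],3),np.uint8); o[:400,:400]=a; o[:min(400,cr.shape[0]),405:]=cr[:400]
cv2.imwrite("pics/w4.png",o[...,::-1]); print("crop org",u-110,max(0,v-120))
E
```

```text
tcp [0.577  0.0303 0.2232] open 0.205 F [ 0.2 -0.3 -0.2] turn [-0.  -0.  -0.1] shift [-46.8  12.1   8.2]
11
tip px (np.float64(318.94771710346504), np.float64(215.79162095967058)) foot (np.float64(319.03888503724056), np.float64(243.33132752048425)) hole (np.float64(332.20603473893203), np.float64(251.53007246202196)) [0.57703452 0.03043923 0.13128536]
yellow bbox [ 138  139   72   73 2442]
crop org 208 95
```

View pics/w4.png

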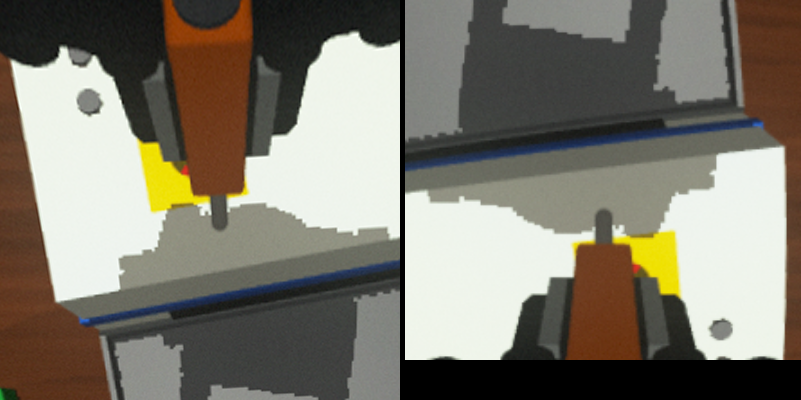

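The left panel shows the yellow square with its corners at (152,212), (138,143) and (249,193), so the hole centre is at (0.623,0.0445), agreeing with the top camera. The right panel shows the shaft tip at (603,210), as predicted, and the pin is straight in the fingers. Moving over the hole.

>>> send_rows(
  rows="0 0 0 -47 12 4 -1; 0 0 0 -47 12 8 -1; 0 0 0 -47 12 8 -1; 0 0 0 -47 12 8 -1; 0 0 0 -47 12 8 -1; 0 0 0 -47 12 8 -1",
)

```text
time: 18.65
eef_pos: [0.6231, 0.046, 0.2158]
tcp_rot: [-0.029, 1.0, -0.0, 0.0]
contact_force: [0.7, -0.2, -0.4]
opening: 0.204
finger_force: 78.4
```

```bash
python3 - <<'E'
from h import *
plan([.623,.0447,.175],93.4)
p=cam("scene")
for r in ctrl.look_for(p,"reset_pin")[:1]: print(r["p"],c2w(p,r["position"]).round(4))
save(p,"s5.png",(210,140,370,260),5)
print([w2px(p,x).round(1)-[210,140] for x in([.623,.0447,.1],[.623,.0447,.123])])
E
```

```text
tcp [0.6231 0.046  0.2158] open 0.204 F [ 0.7 -0.2 -0.4] turn [-0.  0. -0.] shift [ 0.2 -1.3 40.8]
[array([82.5, 83.8]), array([82.2, 77. ])]
```

View pics/s5.png

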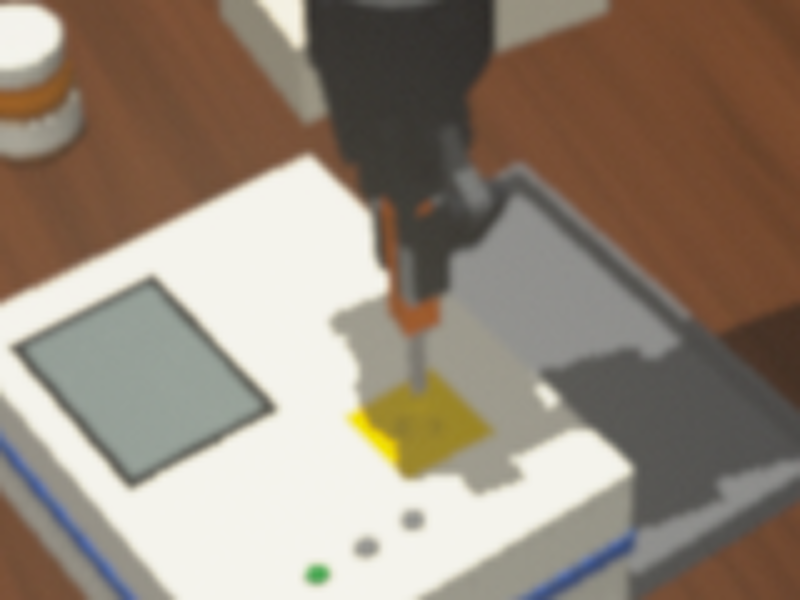

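The scene crop shows the tip at (418,390), directly above the hole at (418,427). Both sit the same small distance from their predicted pixels, so the pin is aligned. I'll descend gently.

>>> send_rows(
  rows="0 0 0 0 -1 12 -1; 0 0 0 0 -1 22 -1; 0 0 0 0 -1 30 -1; 0 0 0 0 -1 36 -1; 0 0 0 0 -1 40 -1; 0 0 0 0 -1 40 -1; 0 0 0 0 -1 40 -1",
)

```text
time: 19.62
eef_pos: [0.6236, 0.0451, 0.1757]
tcp_rot: [-0.029, 1.0, -0.0, 0.0]
contact_force: [0.2, 0.2, -0.8]
opening: 0.202
finger_force: 78.4
```

```bash
python3 - <<'E'
from h import *
plan([.623,.0447,.164],93.4)
E
```

```text
tcp [0.6236 0.0451 0.1757] open 0.202 F [ 0.2  0.2 -0.8] turn [-0.  0. -0.] shift [ 0.6 -0.4 11.7]
```

>>> send_rows(
  rows="0 0 0 0 0 2 -1; 0 0 0 0 0 4 -1; 0 0 0 0 0 6 -1; 0 0 0 0 0 7 -1; 0 0 0 0 0 8 -1; 0 0 0 0 0 9 -1; 0 0 0 0 0 9 -1; 0 0 0 0 0 9 -1",
)

```text
time: 20.62
eef_pos: [0.6235, 0.0451, 0.1666]
tcp_rot: [-0.029, 1.0, -0.0, 0.0]
contact_force: [-0.9, 0.4, 2.1]
opening: 0.202
finger_force: 78.8
```

>>> send_rows(
  rows="0 0 0 0 0 1 -1; 0 0 0 0 0 2 -1; 0 0 0 0 0 2 -1; 0 0 0 0 0 2 -1",
)

```text
time: 21.12
eef_pos: [0.6235, 0.0451, 0.1644]
tcp_rot: [-0.029, 1.0, -0.0, 0.0]
contact_force: [-1.2, -0.0, 4.1]
opening: 0.202
finger_force: 79.0
```

>>> send_rows(
  rows="0 0 0 0 0 0.5 -1; 0 0 0 0 0 1 -1; 0 0 0 0 0 1 -1; 0 0 0 0 0 1 -1",
)

```text
time: 21.62
eef_pos: [0.6236, 0.0451, 0.164]
tcp_rot: [-0.029, 1.0, -0.0, 0.0]
contact_force: [-2.7, 1.2, 6.6]
opening: 0.195
finger_force: 79.4
```

>>> send_rows(
  rows="0 0 0 0 0 0.5 -1; 0 0 0 0 0 1 -1; 0 0 0 0 0 1 -1; 0 0 0 0 0 1 -1",
)

```text
time: 22.12
eef_pos: [0.6237, 0.0451, 0.1639]
tcp_rot: [-0.029, 1.0, -0.0, 0.0]
contact_force: [-1.7, 0.5, 8.4]
opening: 0.2
finger_force: 79.8
```

>>> send_rows(
  rows="0 0 0 0 0 1 -1; 0 0 0 0 0 1 -1; 0 0 0 0 0 1 -1; 0 0 0 0 0 1 -1; 0 0 0 0 0 1 -1; 0 0 0 0 0 1 -1",
)

```text
time: 22.88
eef_pos: [0.6238, 0.0451, 0.1638]
tcp_rot: [-0.029, 1.0, -0.0, 0.0]
contact_force: [-4.1, -0.3, 11.1]
opening: 0.198
finger_force: 80.2
```

```bash
python3 - <<'E'
from h import *
p=cam("top"); look(p,["cartridge_a"])
s=ctrl.get_state(); print(s["eef_pos"].round(4),s["contact_force"].round(1),s["finger_force"])
E
```

```text
cartridge_a 0.87 [0.374 0.351 0.03 ] [176. 268.]
cartridge_a 0.85 [0.471 0.354 0.026] [178. 228.]
cartridge_a 0.42 [0.487 0.232 0.022] [228. 221.]
[0.6238 0.0451 0.1638] [-3.9  0.2 11.5] 80.2365231513977
```

The button is on its hard stop: the TCP has stalled at 0.164 m and the push is about 11 N. Both cartridges are in the tote. Handing in.

```bash
python3 -c "
from plant import ctrl
print(ctrl.sign_off())"
```

```text
the job is handed in; nothing more can be done
None
```

Both cartridges lie released in the tote, and I handed the job in with the gripped pin holding the reset button on its hard stop at about 11 N; sign-off returned no verdict.

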